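Weigh the dosing cup on the hanging spring scale

TASK

Weigh the filled dosing cup: pick it up by its side grip, hang its wire bail in the hook of the spring scale, and, keeping hold, ease it down until the scale alone carries the cup's weight before you let go, so that the hook neither drops nor springs back when you release. Leave the cup hanging still and upright on the hook, free of everything else, and do not strain the scale or disturb the other things on the counter.

Things in the scene. Friction and masses are not known exactly. Their poses are not given: they have to be found in the camera images.
- cup: Stainless steel dosing cup, closed lid, 72 mm diameter, 87 mm high without the bail. Origin at the centre of its underside, z up, -x towards its side grip. The contents are hidden: it weighs between 0.27 and 0.85 kg, its centre of mass about 43 mm above the underside, on the cup's axis. A stiff wire bail (5 mm wire, rigid with the cup, does not fold) arches over the lid in the cup's y-z plane, 82 mm wide.
- cup_grip (a point): Centre of the cup's black plastic side grip: an upright bar 20 mm (x) by 14 mm (y) by 66 mm high, centred 86 mm in -x from the cup's axis and 45 mm above its underside, joined to the cup by two flat steel straps 46 mm apart, with a 40 mm gap to the cup wall. Axes as the cup's; pinch it across y.
- cup_bail (a point): Underside of the bail's wire at its highest point, in the middle, 145.5 mm above the cup's underside: the hook carries the cup here.
- scale: Tubular spring scale hung from a counter stand. Origin on the counter straight below the hook, z up. The hook opens to -x; the stand's foot (180 by 160 mm, 16 mm high) begins 35 mm in +x and its 22 mm post, 560 mm high, stands 140 mm in +x, with an arm out over the hook. The scale's tube is 36 mm in diameter, from 358 to 524 mm high, on the hook's axis.
- hook_seat (a point): Top of the wire in the lowest point of the hook's bowl, where the bail must lie; 270 mm above the counter with no load. Moves with the hook; axes as the scale's. 6 mm wire, bowl 22 mm wide inside; the upturned tip leans out in -x, ending 28 mm higher and 22 mm in -x; the hook's shank rises 14 mm in +x and stays clear for 60 mm above the seat before it cranks back to the tube's axis: the bail goes in over the tip from -x, 30 to 60 mm above the seat, then down.
- hook (a joint): How far the hook has been pulled down from rest, m: 0 unloaded, 0.085 at its stop. The spring gives about 150 N/m from rest, damped (about 7 N s/m): the cup pulls it down 18 to 56 mm, according to its weight.
- moka: Eight-sided aluminium moka pot, 94 mm across, 176 mm high, handle to -x; origin at the centre of its underside.
- jar: Glass jar with a steel wire clasp, 70 mm diameter, 100 mm high; origin at the centre of its underside.
- brush: Flat silicone brush, 163 mm long along x, 14 mm high, lying; origin on its underside.
- espresso_cup: White espresso cup, 60 mm diameter, 55 mm high; origin at the centre of its underside.
- spoon: Small spoon with a wooden handle, 130 mm long along x, lying.
- sugar: White sugar jar with a wooden cap, 84 mm diameter, 85 mm high; origin at the centre of its underside.
Things that resemble listed ones, but are neither listed nor needed, are in the scene too. What is shaped like the cup but purple or yellow is not meant.

How it is judged:
On the way, in this order (a step that is already met when the one before it is completed fails the run):
1. the bail lies in the hook and the hook has begun to dip while the cup is still held (distance between cup_bail and hook_seat below 0.01 m and value of joint hook above 0.01 m and contact force between the fingers and cup above 1 N), for 0.2 s.
2. the cup is let go and hangs still on the hook (distance between cup_bail and hook_seat below 0.01 m and contact force between the fingers and cup below 0.05 N and linear speed of cup below 0.04 m/s and value of joint hook above 0.012 m), for 0.5 s.
At the end, for the whole second after the job is handed in: The bail lies in the bowl of the hook (its underside within 10 mm of the seat), the hook is pulled down at least 12 mm by the cup and moves slower than 10 mm/s, and the cup hangs upright within 0.12 rad, moving slower than 40 mm/s and 0.4 rad/s, at least 30 mm clear of the counter (distance between cup_bail and hook_seat below 0.01 m and value of joint hook above 0.012 m and velocity of joint hook between -0.01 and 0.01 m/s and linear speed of cup below 0.04 m/s and angular speed of cup below 0.4 rad/s and angle between cup's own z axis and vertical below 0.12 rad and height (world z) of cup above 0.03 m); the robot touches nothing.
It fails at once if the hook drops or springs back when the cup is let go: faster than 50 mm/s with the cup on it and no longer held (distance between cup_bail and hook_seat below 0.03 m and contact force between the fingers and cup below 0.5 N and (velocity of joint hook above 0.05 m/s or velocity of joint hook below -0.05 m/s)).
It fails at once if the hook is jerked: it moves faster than 150 mm/s at any time (velocity of joint hook above 0.15 m/s or velocity of joint hook below -0.15 m/s).
It fails at once if the scale is strained: the hook pulled beyond 80 mm, or anything pressing on the scale with more than 15 N (value of joint hook above 0.08 m or contact force between anything else and scale above 15 N).
It fails at once if the cup is tipped over (more than 0.6 rad) (angle between cup's own z axis and vertical above 0.6 rad).
It fails at once if another thing on the counter is shifted more than 20 mm (distance of any of moka, jar, brush, espresso_cup, spoon, sugar from where it was at the start of the episode above 0.02 m).
It also fails if it takes over 64 s, if anything falls off the work surface, if the arm or the gripper's body presses on something with over 40 N, if the wrist force passes 120 N, or if a joint passes its speed limit or range.

ROBOT

A 6-joint arm with a two-finger parallel gripper is mounted at the origin on the work surface. World frame = base frame: x ahead of the robot, y to its left, z up, the work surface at z = 0. Lengths are in m, angles in rad, forces in N, time in s.
With the tool pointing down it reaches from about 0.225 to 0.875 m from the base axis. Payload 3.4 kg.
Tool frame: the origin (TCP) lies on the centre line of the jaws, within the pads' length; the fingertips stand 25 mm ahead of it and the grasp point (between the pads) lies 6 mm ahead of it (ctrl.finger_overhang is the distance from the TCP to the fingertips, in m); z points along the fingers, y is the line along which they close (so a half turn about z gives the same grasp; the last joint's range is limited). The gripper opens to 85 mm and grips with 20 to 120 N. Pads are 22 mm wide; open, the fingers measure 114 mm over their backs; the gripper's body (76 mm by 85 mm) begins 54 mm behind the grasp point. The pads swing forward as they close: fully open they stand 13 mm farther back than shut.
Start: joints at [-1.271, 0.276, 1.505, -0, 1.361, -0.121], TCP at [0.235, -0.525, 0.256] pointing down, gripper open.
Joint ranges: [-2.89, 2.89], [-0.75, 2.08], [0.22, 2.7], [-1.18, 4.32], [0.11, 2.71], [-2.7, 2.7]. Speed limits (rad/s): [2.57, 2.57, 3.14, 3.14, 3.14, 3.14].

INTERFACE

Orientations are given as a unit quaternion [x, y, z, w].
In Python, from station import status, vision, job, ctrl gives the robot as it stands. The module is installed in compiled form; this text tells all that it offers.
- The arm moves only by the tool apply_moves, never from a script. Its argument "deltas" is one flat list of numbers, 7 for each row, row after row: the turn, a rotation vector about the tool's x, y, z normalised to -1 to 1, where 1 is 45 degrees, then the shift along the tool's x, y, z normalised to -1 to 1, where 1 is 0.02 m, then the opening, from -1 (shut) to 1 (fully open). A call has 1 to 12 rows; each row shifts and turns the commanded pose from where the row before left it, along the tool's axes as they then stand; what a row does not reach is not made up. A row lasts 1/8 s, in which the tool goes at most 62.5 mm and 10.7 degrees, less where a joint would pass 70% of its speed; a pose out of reach is approached as far as the arm can. A call with a number of a shift or a turn outside -1 to 1 is refused whole. A call with a gripper value outside its range is refused whole. The fingers move at their own pace and stop on an object; the grip force is fixed at half the most. Time passes only in rows, so rows that do not move let the fingers close. It gives the time, the measured TCP pose, the force, the opening and the grip force at its end, in the units of the state.
- status.state(): the state, without advancing time (a new reading comes with each control period).
- vision.grab_frame(name): name is "side" or "top" or "wrist"; returns a dict with "img" (480x640x3 uint8, red, green, blue), "intrinsics" (3x3 intrinsics, pixels), "extrinsics" (4x4, takes a point from camera to world coordinates). Camera axes: x right, y down, z forward; pixel columns grow to the right and rows downward; lengths in m; the calibration is good to about 2 mm. A picture is of the moment at which its call begins. There is no depth.
- job.finish_job(): hands the job in; it is judged then, once.
The state is a dict: "time_s": time; "joint_pos": joint angles; "joint_vel": joint speeds; "joint_efforts": joint torques, N m; "tcp_pos": TCP position; "tool_rot": TCP orientation; "ft_force": force on the tool from outside, world axes, zero at the start; "ft_torque": the same for the moment, N m; "opening": opening from 0.0 (shut) to 1.0 (fully open); "grasp_force": force on a finger pad.
Only numpy, scipy, OpenCV 4.12 (cv2) and the standard library are available. Lean on these libraries where they do the work, as an engineer would, in place of code of your own. Each camera call takes 0.05 s, during which the arm holds its last target. There are 200 camera calls.

## Working session

There is one attempt and no reset: what is moved stays moved. The work goes in short steps, Python scripts to look and compute and a tool call to move; the robot and the scene stay as the last step left them, time stands still between calls to the robot, and variables do not carry over. Pictures are saved under pics/ and viewed, at most 10 in all, crops included, and the job is handed in when it is done.

Besides the shell and the picture viewer there is one more tool, called after "Emit:" in YAML: its name, and indented under it one key for each argument. apply_moves: Moves the arm, as the interface text tells. Scaled input: -1 to 1 covers 0.02 m each way for a shift and 45 degrees each way for a turn. Its arguments: {"type":"object","properties":{"deltas":{"type":"array"}},"required":["deltas"]}

```bash
mkdir -p pics; ls; cat > h.py <<'E'
import numpy as np, cv2
from scipy.spatial.transform import Rotation as R
from station import status, vision, job, ctrl
def grab(n,f):
    d=vision.grab_frame(n); cv2.imwrite(f'pics/{f}.png',d['img'][:,:,::-1]); np.savez(f'pics/{f}.npz',K=d['intrinsics'],T=d['extrinsics']); return d
def cal(f):
    z=np.load(f'pics/{f}.npz'); return z['K'],z['T']
def onz(f,u,v,z):
    K,T=cal(f); d=T[:3,:3]@np.linalg.solve(K,[u,v,1.]); o=T[:3,3]; return o+d*(z-o[2])/d[2]
def proj(f,p):
    K,T=cal(f); c=K@(T[:3,:3].T@(np.array(p)-T[:3,3])); return c[:2]/c[2]
def tri(obs):
    A=np.zeros((3,3));b=np.zeros(3)
    for f,u,v in obs:
        K,T=cal(f); d=T[:3,:3]@np.linalg.solve(K,[u,v,1.]); d/=np.linalg.norm(d); P=np.eye(3)-np.outer(d,d); A+=P;b+=P@T[:3,3]
    return np.linalg.solve(A,b)
E
python3 - <<'E'
from h import *
grab('top','top0');grab('side','side0')
for f in('top0','side0'):
    K,T=cal(f);print(K.round(1).tolist(),T.round(3).tolist())
s=status.state();print(s)
E
```

```text
pics
[[610.1, 0.0, 307.8], [0.0, 610.1, 240.5], [0.0, 0.0, 1.0]] [[-0.008, -0.996, 0.086, 0.306], [-1.0, 0.006, -0.014, -0.071], [0.013, -0.086, -0.996, 1.677], [0.0, 0.0, 0.0, 1.0]]
[[471.5, 0.0, 317.7], [0.0, 471.5, 242.5], [0.0, 0.0, 1.0]] [[-0.823, -0.326, 0.464, -0.019], [-0.567, 0.477, -0.671, 0.571], [-0.003, -0.816, -0.578, 0.772], [0.0, 0.0, 0.0, 1.0]]
{'time_s': 0.1, 'joint_pos': array([-1.27098844e+00,  2.76509541e-01,  1.50599376e+00, -2.30664559e-05,
        1.36069673e+00, -1.20993279e-01]), 'joint_vel': array([-0.00033737, -0.00095023, -0.00386707, -0.0002246 , -0.0024658 ,
        0.0006891 ]), 'joint_efforts': array([ 3.45025437e-04, -4.17698729e+01, -2.46404529e+01, -2.18386695e-04,
        5.82278983e-03, -1.11217361e-05]), 'tcp_pos': array([ 0.23474775, -0.52443223,  0.25554394]), 'tool_rot': array([ 9.77946510e-01,  2.08853960e-01, -8.29923717e-05, -7.99469347e-04]), 'ft_force': array([ 0.42995723, -0.60257166, -0.42000053]), 'ft_torque': array([ 0.02153047, -0.01786844,  0.02463675]), 'grasp_force': 0.0, 'opening': 0.996421806516731}
```

View pics/top0.png

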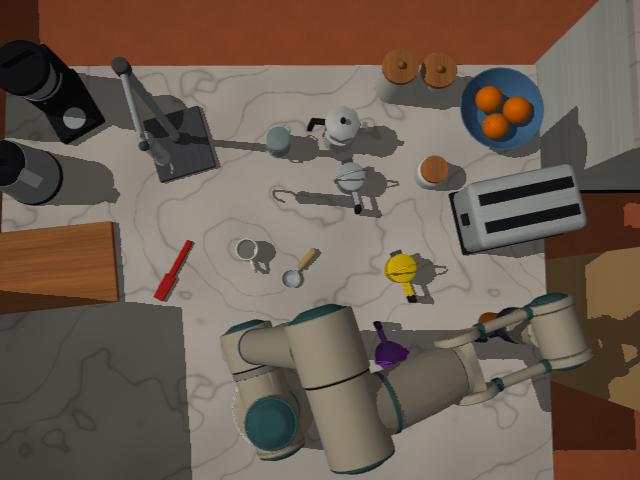

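View pics/side0.png

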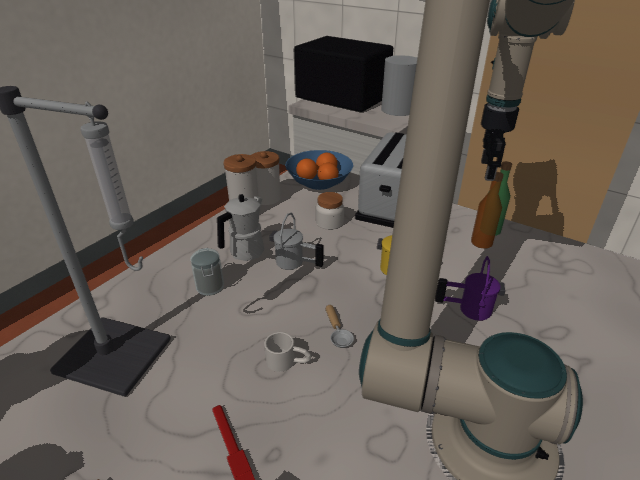

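Candidates for the cup in the top view are steel (350,178), yellow (401,268) and purple (391,352). The description fits the steel one, with its grip at (358,208). I'll check it, and the hook, in a close crop.

```bash
python3 - <<'E'
from h import *
a=cv2.imread('pics/top0.png');b=cv2.imread('pics/side0.png')
def c(i,x,y,w,h): return cv2.resize(i[y:y+h,x:x+w],(400,300),interpolation=cv2.INTER_CUBIC)
m=np.vstack([np.hstack([c(a,310,140,100,75),c(a,120,110,120,90)]),np.hstack([c(b,240,200,100,75),c(b,80,210,100,75)])])
cv2.imwrite('pics/m1.png',m)
E
```

```text
(no output)
```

View pics/m1.png

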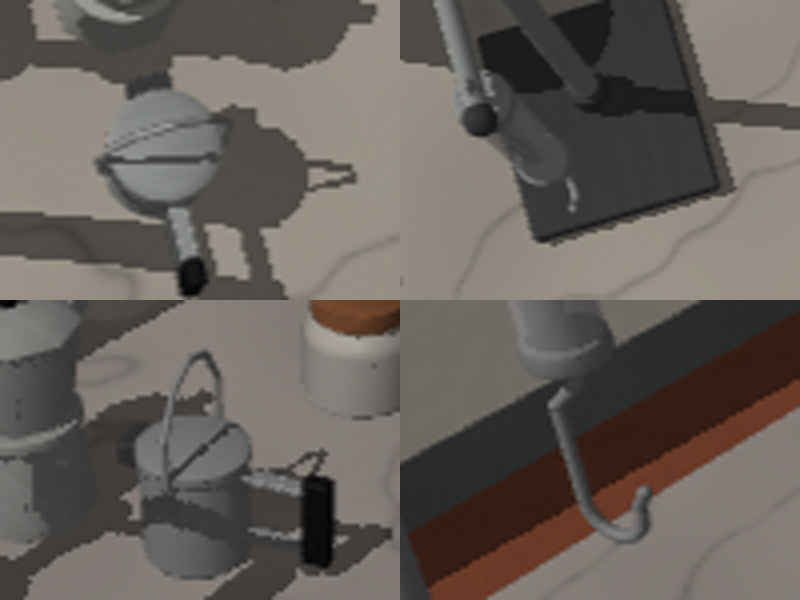

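The crop confirms the steel cup, with its black grip at (358,207). The hook bowl is at side (135,269) and its tip in the top view is at about (172,173).

```bash
python3 - <<'E'
from h import *
lid=onz('top0',350,177,.087);g=onz('top0',357.8,207.5,.078);gs=tri([('top0',357.8,208),('side0',319.75,255.25)])
print('lid',lid,'grip',g,'tri',gs,'d',np.linalg.norm((g-lid)[:2]),'yaw',np.degrees(np.arctan2(*(lid-g)[1::-1])))
print('gripside z.045',onz('side0',319.75,255.25,.045),'bail side',onz('side0',290.75,213,.1505))
L=onz('top0',162,182,.016);Rr=onz('top0',215.4,166.4,.016);F=onz('top0',201,107,.016)
print('foot',L,Rr,np.linalg.norm(L-Rr),np.linalg.norm(F-Rr))
e=(L-Rr)[:2];e/=np.linalg.norm(e);x=np.array([e[1],-e[0]]);print('scale yaw',np.degrees(np.arctan2(x[1],x[0])))
print('origin from foot',(L+Rr)[:2]/2-.035*x)
x2=(F-Rr)[:2];print('yaw2',np.degrees(np.arctan2(x2[1],x2[0])))
print('bowl side z.265',onz('side0',135,269,.267),'tip top',onz('top0',171.6,173,.298),'tip side',onz('side0',141.25,257.5,.298))
E
```

```text
lid [ 0.61027978 -0.20535481  0.087     ] grip [ 0.53016684 -0.22566543  0.078     ] tri [ 0.53168798 -0.23024173  0.04306819] d 0.08264746701757009 yaw 14.226163403966432
gripside z.045 [ 0.52811232 -0.22916241  0.045     ] bail side [ 0.60793861 -0.21743965  0.1505    ]
foot [0.61262224 0.30572964 0.016     ] [0.65537511 0.15956943 0.016     ] 0.15228465192224552 0.17253259060407725
scale yaw 16.30456126642905
origin from foot [0.60040628 0.22282353]
yaw2 13.689929664411755
bowl side z.265 [0.6010093  0.22680845 0.267     ] tip top [0.58117112 0.22025431 0.298     ] tip side [0.57979473 0.22222273 0.298     ]
```

Emit:
apply_moves:
  deltas: [0,0,0.225,0,0,0,1,0,0,0,1,-0.6,0,1,0,0,0,1,-0.6,0,1,0,0,0,1,-0.6,0,1,0,0,0,1,-0.6,0,1,0,0,0,1,-0.6,0,1,0,0,0,1,-0.6,0,1,0,0,0,1,-0.6,0,1,0,0,0,1,-0.6,0,1,0,0,0,1,-0.6,0,1,0,0,0,1,-0.6,0,1,0,0,0,1,-0.6,0,1]

```text
time_s: 1.6
tcp_pos: [0.4173, -0.3414, 0.2562]
tool_rot: [0.992, 0.124, 0.0, -0.001]
ft_force: [-0.3, -0.1, 0.4]
opening: 0.997
grasp_force: 0.0
```

Emit:
apply_moves:
  deltas: [0,0,0,1,-0.6,0.4,1,0,0,0,1,-0.6,0.4,1,0,0,0,1,-0.6,0.4,1,0,0,0,1,-0.6,0.4,1,0,0,0,1,-0.6,0.4,1,0,0,0,1,-0.6,0.4,1,0,0,0,0,0,0,1]

```text
time_s: 2.48
tcp_pos: [0.5158, -0.2421, 0.2075]
tool_rot: [0.992, 0.124, -0.001, -0.001]
ft_force: [-0.0, 0.8, 0.0]
opening: 1.002
grasp_force: 0.0
```

```bash
python3 - <<'E'
from h import *
grab('wrist','w1');K,T=cal('w1');print(K[0,0],T.round(3).tolist())
s=status.state();print(s['tcp_pos'],np.degrees(R.from_quat(s['tool_rot']).as_euler('xyz')))
print(proj('w1',(.529,-.228,.078)),proj('w1',(.611,-.206,.087)),proj('w1',s['tcp_pos']))
E
```

```text
404.126742514578 [[0.246, -0.933, -0.262, 0.581], [-0.969, -0.238, -0.063, -0.225], [-0.003, 0.27, -0.963, 0.324], [0.0, 0.0, 0.0, 1.0]]
[ 0.51543499 -0.24318106  0.2079021 ] [-1.79943366e+02  6.35037279e-02  1.42072666e+01]
[309.21837157 208.12466777] [304.83498058  58.08107643] [329.17716662 342.36475057]
```

View pics/w1.png

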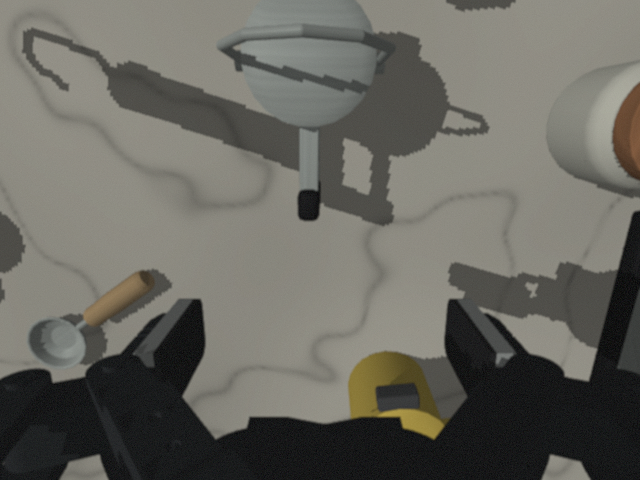

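Emit:
apply_moves:
  deltas: [0,0,0,0.9,-0.58,0,1,0,0,0,0,0,1,1,0,0,0,0,0,1,1,0,0,0,0,0,1,1,0,0,0,0,0,1,1,0,0,0,0,0,1,1,0,0,0,0,0,1,1,0,0,0,0,0,1,1,0,0,0,0,0,0.85,1,0,0,0,0,0,0,1,0,0,0,0,0,0,-1,0,0,0,0,0,0,-1]

```text
time_s: 4.03
tcp_pos: [0.5309, -0.2294, 0.0523]
tool_rot: [0.993, 0.122, 0.001, 0.001]
ft_force: [-0.3, -0.6, -0.7]
opening: 0.606
grasp_force: 0.0
```

Emit:
apply_moves:
  deltas: [0,0,0,0,0,0,-1,0,0,0,0,0,0,-1,0,0,0,0,0,0,-1,0,0,0,0,0,0,-1]

```text
time_s: 4.53
tcp_pos: [0.5302, -0.2291, 0.0518]
tool_rot: [0.993, 0.122, 0.0, 0.0]
ft_force: [-0.6, 1.3, 5.0]
opening: 0.158
grasp_force: 59.9
```

Emit:
apply_moves:
  deltas: [0,0,0,0,0,-0.2,-1,0,0,0,0,0,-0.4,-1,0,0,0,0,0,-0.6,-1,0,0,0,0,0,-0.6,-1,0,0,0,0,0,-0.4,-1,0,0,0,0,0,-0.2,-1,0,0,0,0,0,0,-1,0,0,0,0,0,0,-1]

```text
time_s: 5.52
tcp_pos: [0.5298, -0.229, 0.099]
tool_rot: [0.993, 0.122, -0.0, -0.0]
ft_force: [-0.3, 0.8, -8.2]
opening: 0.154
grasp_force: 58.6
```

```bash
python3 - <<'E'
from h import *
grab('side','s2');grab('wrist','w2')
s=status.state();print({k:np.round(s[k],3) for k in('tcp_pos','ft_force','ft_torque','grasp_force','joint_pos')})
a=cv2.imread('pics/s2.png')[150:300,200:400];b=cv2.imread('pics/w2.png')
cv2.imwrite('pics/m2.png',np.hstack([cv2.resize(a,(480,360),interpolation=2),cv2.resize(b,(320,240)).repeat(1,0) if 0 else cv2.copyMakeBorder(cv2.resize(b,(320,240)),0,120,0,0,0)]))
E
```

```text
{'tcp_pos': array([ 0.53 , -0.229,  0.099]), 'ft_force': array([-0.154,  0.34 , -7.312]), 'ft_torque': array([-0.13 ,  0.53 , -0.046]), 'grasp_force': np.float64(58.57), 'joint_pos': array([-0.528,  0.408,  1.727, -0.   ,  1.007,  0.798])}
```

View pics/m2.png

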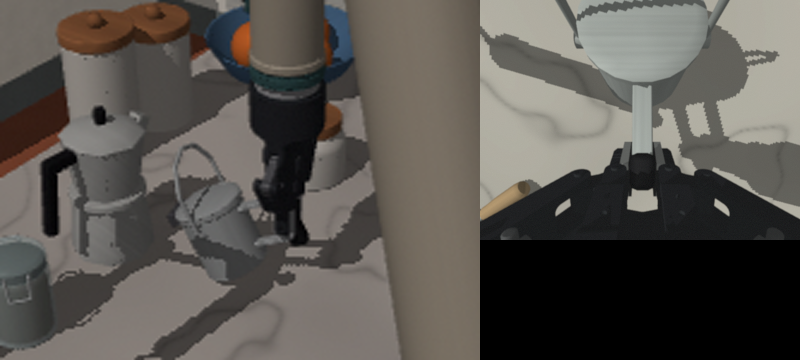

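The grip picture shows the cup has rotated in the pads, with its far side low. I'll estimate the tilt before the next move.

```bash
python3 - <<'E'
from h import *
G=np.array([.530,-.229,.093])
for t in range(0,40,4):
    Rm=R.from_euler('z',14,degrees=True)*R.from_euler('y',t,degrees=True)
    print(t,proj('s2',G+Rm.apply([.086,0,.103])).round(1),proj('s2',G+Rm.apply([.086,0,.042])).round(1),(G+Rm.apply([.122,0,-.045]))[2].round(3),proj('w2',G+Rm.apply([.086,0,.042])).round(1))
print('seen apex (276,212), lid centre (288,236)')
E
```

```text
0 [286.  198.1] [287.  219.2] 0.048 [327.3  15.5]
4 [283.5 199.8] [286.1 221. ] 0.04 [327.2   7.8]
8 [281.2 201.7] [285.4 223. ] 0.031 [327.    3.7]
12 [279.1 203.8] [284.8 225. ] 0.024 [326.9   2.6]
16 [277.2 206. ] [284.4 227. ] 0.016 [326.8   3.9]
20 [275.6 208.4] [284.2 229.1] 0.009 [326.7   7.2]
24 [274.1 210.9] [284.2 231.2] 0.002 [326.6  12.1]
28 [272.9 213.5] [284.3 233.4] -0.004 [326.5  18.3]
32 [272.  216.2] [284.5 235.5] -0.01 [326.4  25.5]
36 [271.3 219. ] [285.  237.7] -0.015 [326.4  33.6]
seen apex (276,212), lid centre (288,236)
```

The wrist reads about 7.6 N, and friction alone in this pinch can't hold the cup's moment. I'll set it back down and regrip the same bar across x, between the straps. The tool will come in from the side at a slant, so the pad faces carry the moment instead of friction.

Emit:
apply_moves:
  deltas: [0,0,0,0,0,0.3,-1,0,0,0,0,0,0.4,-1,0,0,0,0,0,0.4,-1,0,0,0,0,0,0.4,-1,0,0,0,0,0,0.4,-1,0,0,0,0,0,0.3,-1,0,0,0,0,0,0.12,-1,0,0,0,0,0,0,-1,0,0,0,0,0,0,-1]

```text
time_s: 6.75
tcp_pos: [0.5299, -0.2304, 0.0545]
tool_rot: [0.993, 0.122, 0.0, 0.001]
ft_force: [-6.2, -2.7, 5.0]
opening: 0.154
grasp_force: 60.6
```

Emit:
apply_moves:
  deltas: [0,0,0,0,0,0,1,0,0,0,0,0,0,1,0,0,0,0,0,0,1,0,0,0,0,0,0,1,0,0,0,0,0,-0.5,1,0,0,0,0,0,-1,1,0,0,0,0,0,-1,1,0,0,0,0,0,-1,1,0,0,0,0,0,-1,1,0,0,0,0,0,-1,1,0,0,0,0,0,-1,1,0,0,0,0,0,-1,1]

```text
time_s: 8.25
tcp_pos: [0.5302, -0.2291, 0.2043]
tool_rot: [0.993, 0.122, 0.0, 0.0]
ft_force: [0.1, -0.3, 0.2]
opening: 1.001
grasp_force: 0.0
```

Emit:
apply_moves:
  deltas: [0,0,-0.2,0,0,0,1,0,0,-0.2,0,0,0,1,0,0,-0.2,0,0,0,1,0,0,-0.2,0,0,0,1,0,0,-0.2,0,0,0,1,0,0,-0.2,0,0,0,1,0,0,-0.2,0,0,0,1,0,0,-0.2,0,0,0,1,0,0,-0.2,0,0,0,1,0,0,-0.2,0,0,0,1]

```text
time_s: 9.5
tcp_pos: [0.5302, -0.2291, 0.2036]
tool_rot: [0.614, 0.79, 0.0, 0.0]
ft_force: [1.1, -0.0, 0.5]
opening: 0.998
grasp_force: 0.0
```

```bash
python3 - <<'E'
from h import *
s=status.state();print(s['time_s'],s['tcp_pos'],s['joint_pos'].round(2),s['ft_force']);print(R.from_quat(s['tool_rot']).as_matrix().round(3))
E
```

```text
9.5 [ 0.53021703 -0.22910511  0.2036118 ] [-0.53  0.31  1.59  0.    1.24 -0.78] [ 1.0712457  -0.00996692  0.4977499 ]
[[-0.247  0.969  0.001]
 [ 0.969  0.247 -0.   ]
 [-0.001  0.001 -1.   ]]
```

Emit:
apply_moves:
  deltas: [0,0,0,1,0,0,0.18,0,0,0,1,0,0,0.18,0,0,0,1,0,0,0.18,0,0,0,1,0,0,0.18,0,0,0,1,0,0,0.18,0,-0.222,0,0,0,0,0.18,0,-0.222,0,0,0,0,0.18,0,-0.222,0,0,0,0,0.18,0,-0.222,0,0,0,0,0.18,0,-0.222,0,0,0,0,0.18,0,-0.222,0,0,0,0,0.18]

```text
time_s: 10.88
tcp_pos: [0.5055, -0.1193, 0.2114]
tool_rot: [0.541, 0.683, -0.309, 0.383]
ft_force: [29.1, -15.3, 23.4]
opening: 0.591
grasp_force: 0.0
```

```bash
python3 - <<'E'
from h import *
grab('top','t3');grab('side','s3');grab('wrist','w3')
s=status.state();print(s['time_s'],s['tcp_pos'],s['joint_pos'].round(2),s['opening']);print(R.from_quat(s['tool_rot']).as_matrix().round(3))
a=cv2.imread('pics/t3.png')[130:235,280:420];b=cv2.imread('pics/w3.png');c=cv2.imread('pics/s3.png')[180:300,230:390]
cv2.imwrite('pics/m3.png',np.hstack([np.vstack([cv2.resize(a,(400,300),interpolation=2),cv2.resize(c,(400,300),interpolation=2)]),np.vstack([cv2.resize(b,(400,300)),0*b[:300,:400]])]))
E
```

```text
11.025 [ 0.50709854 -0.11843171  0.21011519] [ 0.21  0.35  2.02 -1.18  1.18  0.7 ] 0.5863482701076831
[[-0.13   0.973  0.19 ]
 [ 0.503  0.23  -0.833]
 [-0.854 -0.013 -0.519]]
```

View pics/m3.png

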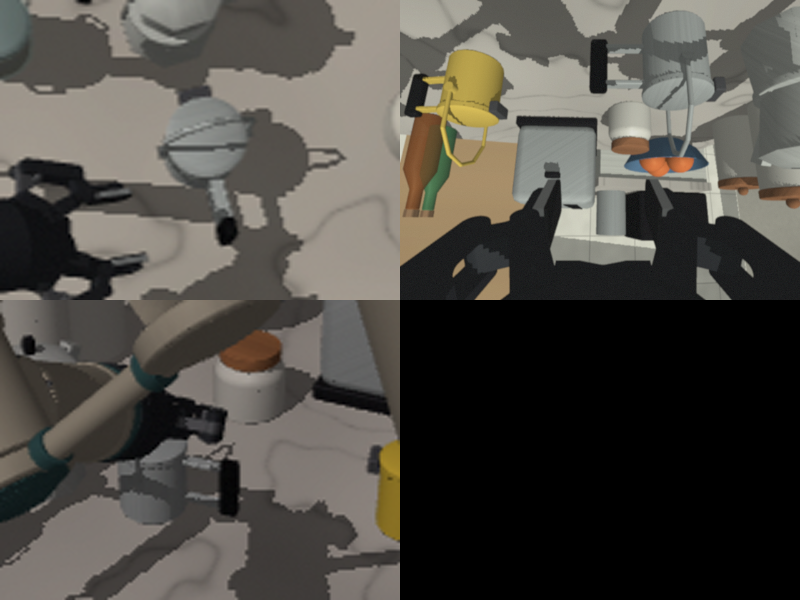

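The wrist view shows the grip bar, its straps and an open gap on the cup's -x side. Joint 4 is at its limit, so I'll reduce the slant a little.

Emit:
apply_moves:
  deltas: [0,0.17,0,0,0,0,0.18,0,0,0,0,0,0,0.18]

```text
time_s: 11.28
tcp_pos: [0.5081, -0.1218, 0.2145]
tool_rot: [0.561, 0.706, -0.27, 0.337]
ft_force: [-0.0, 0.2, 0.2]
opening: 0.588
grasp_force: 0.0
```

```bash
cat > go.py <<'E'
import sys
from h import *
s=status.state();M=R.from_quat(s['tool_rot']).as_matrix()
print(s['time_s'],s['tcp_pos'].round(4),s['joint_pos'].round(2),'F',s['ft_force'].round(1),'T',s['ft_torque'].round(2));print(M.round(3))
def rel(p,back=0):
    d=M.T@(np.array(p)-s['tcp_pos']); d[2]-=.006+back; print('tool shift',d.round(4),'units',(d/.02).round(2))
E
python3 - <<'E'
from go import *
# bar from wrist view w3 & top view t3 pixels: bar centre visible
bt=tri([('w3',(598-400)*1.6,66*1.6),('t3',280+227*.35,130+229*.35)]);print('bar',bt, proj('w3',(.530,-.228,.045)),proj('t3',(.53,-.228,.078)))
lid=onz('t3',280+205*.35,130+138*.35,.087);print('lid',lid)
for back in(.1,0): rel((.530,-.228,.045),back)
E
```

```text
11.275 [ 0.5081 -0.1218  0.2145] [ 0.15  0.29  1.97 -1.05  1.11  0.53] F [-0.   0.2  0.2] T [ 0.35  0.05 -0.01]
[[-0.142  0.975  0.173]
 [ 0.61   0.224 -0.76 ]
 [-0.779 -0.002 -0.627]]
bar [ 0.52645062 -0.23363003  0.04243666] [325.36899106 105.40113022] [358.68211895 207.55746399]
lid [ 0.60677806 -0.20993515  0.087     ]
tool shift [ 0.0641 -0.0021  0.0847] units [ 3.21 -0.1   4.23]
tool shift [ 0.0641 -0.0021  0.1847] units [ 3.21 -0.1   9.23]
```

Emit:
apply_moves:
  deltas: [0,0,0,0.8,-0.1,0.5,0.18,0,0,0,0.8,-0.1,1,0.18,0,0,0,0.8,-0.1,1,0.18,0,0,0,0.75,0,1,0.18,0,0,0,0,0,1,0.18,0,0,0,0,0,0,0.18]

```text
time_s: 12.02
tcp_pos: [0.5109, -0.1439, 0.1157]
tool_rot: [0.565, 0.707, -0.274, 0.325]
ft_force: [0.2, 1.2, -0.3]
opening: 0.591
grasp_force: 0.0
```

```bash
python3 - <<'E'
from go import *
grab('wrist','w4'); rel((.526,-.231,.045))
print(proj('w4',(.526,-.231,.045)))
E
```

```text
12.025 [ 0.5109 -0.1439  0.1157] [ 0.09  0.44  2.07 -1.18  0.98  0.75] F [ 0.2  1.2 -0.3] T [ 0.36  0.11 -0.02]
[[-0.15   0.977  0.149]
 [ 0.622  0.211 -0.755]
 [-0.769 -0.02  -0.639]]
tool shift [-0.002  -0.0022  0.1072] units [-0.1  -0.11  5.36]
[321.75279889 246.37778113]
```

View pics/w4.png

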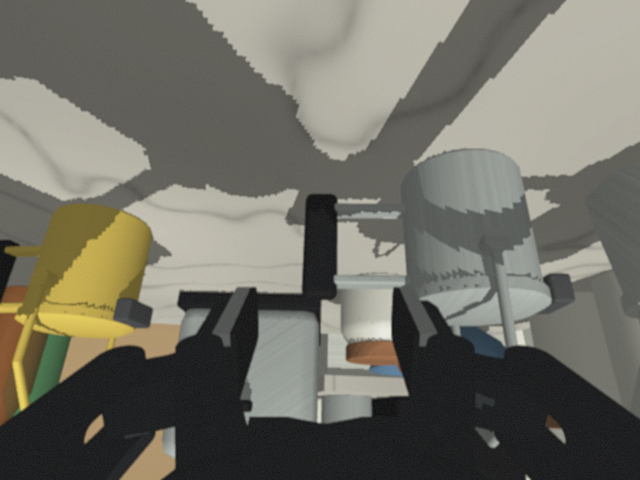

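Joint 4 reaches its limit on this side. From the cup's -y side the roll is positive and there is plenty of room, so I'll back off upward, go over, and slant the other way.

Emit:
apply_moves:
  deltas: [0,0,0,-0.77,0,-0.64,0.18,0,0,0,-0.77,0,-0.64,0.18,0,0,0,-0.77,0,-0.64,0.18,0,0,0,-0.77,0,-0.64,0.18,0,0,0,-0.77,0,-0.64,0.18,0,0,0,-0.77,0,-0.64,0.18,0,0.22,0,0,0,0,0.18,0,0.22,0,0,0,0,0.18,0,0.22,0,0,0,0,0.18,0,0.22,0,0,0,0,0.18,0,0.22,0,0,0,0,0.18,0,0,0,0,0,0,0.18]

```text
time_s: 13.58
tcp_pos: [0.5129, -0.1455, 0.2364]
tool_rot: [0.63, 0.777, -0.013, -0.0]
ft_force: [0.8, 0.5, -0.0]
opening: 0.59
grasp_force: 0.0
```

```bash
python3 - <<'E'
from go import *
rel((.526,-.231,.045)); Q=R.from_matrix(M)
y=np.radians(14.5);c,sn=np.cos(y),np.sin(y)
X=np.array([c,sn,0]);Y=np.array([-sn,c,0])
t=np.radians(55);Z=Y*np.sin(t)-np.array([0,0,np.cos(t)])
G=np.column_stack([np.cross(X,Z),X,Z])
V=np.column_stack([Y,X,[0,0,-1]])
print('to vertical rotvec/45',np.degrees((Q.inv()*R.from_matrix(V)).as_rotvec())/45,'then to tilt',np.degrees(R.from_matrix(V.T@G).as_rotvec())/45)
print('sugar',onz('top0',434,169,.085),'yellow',onz('top0',401,268,.087))
E
```

```text
13.575 [ 0.5129 -0.1455  0.2364] [-0.39  0.23  1.62 -0.03  1.3  -0.59] F [ 0.8  0.5 -0. ] T [-0.04 -0.02 -0.06]
[[-0.207  0.978 -0.017]
 [ 0.978  0.207 -0.02 ]
 [-0.016 -0.021 -1.   ]]
tool shift [-0.0833 -0.001   0.1868] units [-4.17 -0.05  9.34]
to vertical rotvec/45 [-0.02655353  0.01941843 -0.05632261] then to tilt [-1.23535946e-17  1.22222222e+00  6.92825727e-18]
sugar [ 0.63102059 -0.42892442  0.085     ] yellow [ 0.36895809 -0.33537965  0.087     ]
```

Emit:
apply_moves:
  deltas: [-0.027,0.02,-0.056,0,0,0,0.18,0,0,0,-1,0,0,0.18,0,0,0,-1,0,0,0.18,0,0,0,-1,0,0,0.18,0,0,0,-1,0,0,0.18,0,0,0,-1,0,0,0.18,0,0,0,-1,0,0,0.18,0,0,0,-1,0,0,0.18,0,0,0,-1,0,0,0.18,0,0,0,-1,0,0,0.18]

```text
time_s: 14.82
tcp_pos: [0.559, -0.3178, 0.2347]
tool_rot: [0.61, 0.792, 0.001, -0.002]
ft_force: [-0.0, -0.7, -1.0]
opening: 0.592
grasp_force: 0.0
```

Emit:
apply_moves:
  deltas: [0,0.204,0,0,0,0,0.18,0,0.204,0,0,0,0,0.18,0,0.204,0,0,0,0,0.18,0,0.204,0,0,0,0,0.18,0,0.204,0,0,0,0,0.18,0,0.204,0,0,0,0,0.18,0,0,0,0,0,0,0.18]

```text
time_s: 15.7
tcp_pos: [0.5584, -0.3185, 0.23]
tool_rot: [0.542, 0.7, 0.284, -0.37]
ft_force: [-0.2, 1.0, -0.8]
opening: 0.588
grasp_force: 0.0
```

```bash
python3 - <<'E'
from go import *
grab('wrist','w5'); rel((.526,-.231,.045)); print(proj('w5',(.526,-.231,.045)))
E
```

```text
15.7 [ 0.5584 -0.3185  0.23  ] [-0.83  0.82  0.96  0.5   2.21 -0.97] F [-0.2  1.  -0.8] T [-0.38 -0.07 -0.04]
[[-0.14   0.968 -0.21 ]
 [ 0.548  0.253  0.797]
 [ 0.824 -0.003 -0.566]]
tool shift [-0.1    -0.0087  0.1753] units [-5.   -0.43  8.76]
[314.10310169 334.32149416]
```

Emit:
apply_moves:
  deltas: [0,0,0,-1,-0.1,0.5,0.18,0,0,0,-1,-0.1,0.5,0.18,0,0,0,-1,-0.1,0.5,0.18,0,0,0,-1,-0.1,0.5,0.18,0,0,0,-1,0,0.5,0.18,0,0,0,0,0,0.5,0.18,0,0,0,0,0,0,0.18]

```text
time_s: 16.62
tcp_pos: [0.5527, -0.325, 0.1183]
tool_rot: [0.54, 0.701, 0.283, -0.368]
ft_force: [0.5, -0.3, 0.0]
opening: 0.589
grasp_force: 0.0
```

```bash
python3 - <<'E'
from go import *
grab('wrist','w6'); rel((.526,-.231,.045)); print(proj('w6',(.526,-.231,.045)))
E
```

```text
16.625 [ 0.5527 -0.325   0.1183] [-0.84  0.9   1.06  0.43  2.05 -1.08] F [ 0.5 -0.3  0. ] T [-0.46 -0.1  -0.02]
[[-0.145  0.967 -0.211]
 [ 0.549  0.256  0.796]
 [ 0.823 -0.001 -0.568]]
tool shift [-0.0049 -0.0017  0.116 ] units [-0.24 -0.09  5.8 ]
[321.95790574 244.43127664]
```

View pics/w6.png

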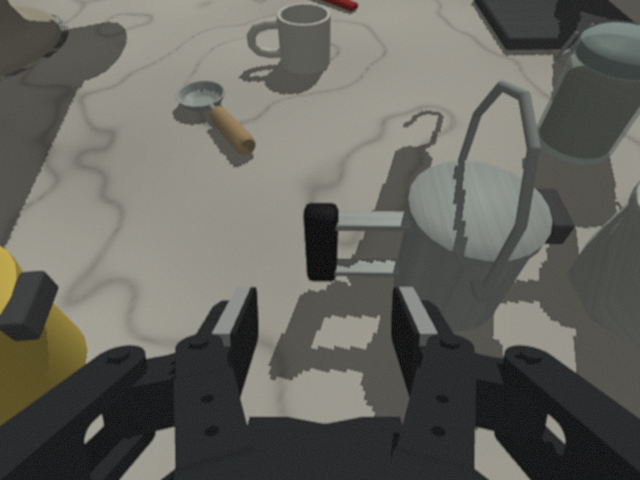

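The bar sits at (321,241), within 2 mm of the estimate, with the gap between its straps clear. I'll insert and close.

Emit:
apply_moves:
  deltas: [0,0,0,-0.17,-0.08,1,0.18,0,0,0,0,0,1,0.18,0,0,0,0,0,1,0.18,0,0,0,0,0,1,0.18,0,0,0,0,0,1,0.18,0,0,0,0,0,0.75,0.18,0,0,0,0,0,0,0.18]

```text
time_s: 17.55
tcp_pos: [0.5273, -0.2364, 0.0501]
tool_rot: [0.541, 0.702, 0.283, -0.368]
ft_force: [-0.8, -0.5, -1.2]
opening: 0.593
grasp_force: 0.0
```

```bash
python3 - <<'E'
from go import *
rel((.526,-.231,.045))
E
```

```text
17.55 [ 0.5273 -0.2364  0.0501] [-0.79  0.87  1.35  0.43  1.8  -1.15] F [-0.8 -0.5 -1.2] T [-0.64  0.02  0.08]
[[-0.145  0.967 -0.211]
 [ 0.551  0.256  0.794]
 [ 0.822 -0.001 -0.57 ]]
tool shift [-0.001   0.0002  0.0015] units [-0.05  0.01  0.07]
```

Emit:
apply_moves:
  deltas: [0,0,0,0,0,0,-1,0,0,0,0,0,0,-1,0,0,0,0,0,0,-1,0,0,0,0,0,0,-1,0,0,0,0,0,0,-1,0,0,0,0,0,0,-1]

```text
time_s: 18.3
tcp_pos: [0.5281, -0.237, 0.0506]
tool_rot: [0.541, 0.702, 0.283, -0.367]
ft_force: [1.4, -3.4, 4.5]
opening: 0.226
grasp_force: 59.8
```

```bash
python3 - <<'E'
from go import *
print(s['opening'],s['grasp_force'],'up',M.T@[0,0,1])
E
```

```text
18.3 [ 0.5281 -0.237   0.0506] [-0.79  0.87  1.34  0.44  1.8  -1.15] F [ 1.4 -3.4  4.5] T [-0.17 -0.16 -0.25]
[[-0.146  0.967 -0.209]
 [ 0.551  0.254  0.795]
 [ 0.822  0.001 -0.57 ]]
0.22591447041989457 59.794067217735574 up [ 0.8217411   0.00095139 -0.56986022]
```

Emit:
apply_moves:
  deltas: [0,0,0,0.12,0,-0.09,-1,0,0,0,0.16,0,-0.11,-1,0,0,0,0.16,0,-0.11,-1,0,0,0,0.12,0,-0.09,-1,0,0,0,0,0,0,-1,0,0,0,0,0,0,-1,0,0,0,0,0,0,-1]

```text
time_s: 19.18
tcp_pos: [0.5277, -0.2369, 0.0638]
tool_rot: [0.541, 0.702, 0.283, -0.368]
ft_force: [-0.5, -0.3, -8.1]
opening: 0.224
grasp_force: 59.0
```

```bash
python3 - <<'E'
from go import *
grab('top','t7');grab('side','s7');grab('wrist','w7')
print(s['opening'],s['grasp_force'])
b=cv2.imread('pics/w7.png');c=cv2.imread('pics/s7.png')[180:300,230:390]
cv2.imwrite('pics/m7.png',np.hstack([cv2.resize(c,(400,300),interpolation=2),cv2.resize(b,(400,300))]))
E
```

```text
19.175 [ 0.5277 -0.2369  0.0638] [-0.79  0.85  1.34  0.44  1.82 -1.14] F [-0.5 -0.3 -8.1] T [-1.45  0.28 -0.01]
[[-0.145  0.967 -0.21 ]
 [ 0.551  0.255  0.795]
 [ 0.822 -0.    -0.569]]
0.2243784974858997 58.99844545405358
```

View pics/m7.png

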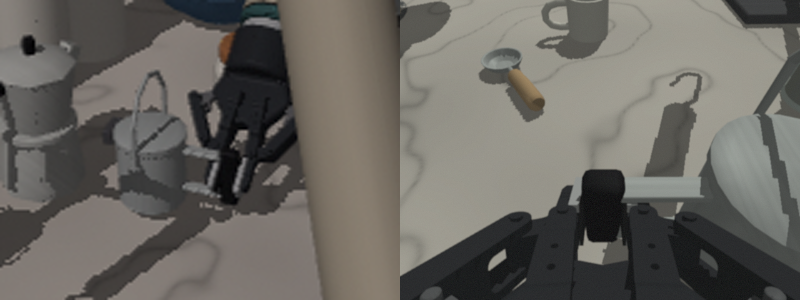

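```bash
python3 - <<'E'
from go import *
G=s['tcp_pos']+M[:,2]*.006+M[:,0]*0; print('G',G,'cup yaw from tool',np.degrees(np.arctan2(M[1,1],M[0,1])))
for dz in(0,):
  for t in(0,4,8,12):
    Rm=R.from_euler('z',14.8,degrees=True)*R.from_euler('y',t,degrees=True)
    print(t,proj('s7',G+Rm.apply([.086,0,.105])).round(1),proj('s7',G+Rm.apply([.086,0,.042])).round(1),'top',proj('t7',G+Rm.apply([.086,0,.105])).round(1),proj('t7',G+Rm.apply([.086,0,.042])).round(1),'bottom z',(G+Rm.apply([.122,0,-.045]))[2].round(3))
print('seen (291.6,210) (290.4,232.4)')
# dark->lid segmentation in top: gray blob near cup
im=cv2.imread('pics/t7.png')[150:200,320:380]; cv2.imwrite('pics/c7.png',im)
E
```

```text
19.325 [ 0.5277 -0.2369  0.0638] [-0.79  0.85  1.34  0.44  1.82 -1.14] F [-0.2 -0.2 -7.2] T [-1.45  0.3   0.04]
[[-0.145  0.967 -0.21 ]
 [ 0.551  0.255  0.795]
 [ 0.822 -0.    -0.569]]
G [ 0.52641632 -0.23214254  0.06041528] cup yaw from tool 14.765760501622676
0 [288.2 208.9] [289.2 230.1] top [354.5 171.4] [352.3 176.1] bottom z 0.015
4 [285.7 210.6] [288.3 231.9] top [353.5 169.2] [351.8 175.6] bottom z 0.007
8 [283.3 212.4] [287.6 233.7] top [352.6 167.2] [351.4 175.2] bottom z -0.001
12 [281.2 214.5] [287.  235.7] top [351.7 165.5] [351. 175.] bottom z -0.009
seen (291.6,210) (290.4,232.4)
```

The cup is held upright, and the pixels match the untilted model. I'll lift it and carry it to a place in front of the hook.

Emit:
apply_moves:
  deltas: [0,0,0,0.3,0,-0.2,-1,0,0,0,0.6,0,-0.42,-1,0,0,0,0.7,0,-0.48,-1,0,0,0,0.7,0,-0.48,-1,0,0,0,0.7,0,-0.48,-1,0,0,0,0.7,0,-0.48,-1,0,0,0,0.7,0,-0.48,-1,0,0,0,0.7,0,-0.48,-1,0,0,0,0.7,0,-0.48,-1,0,0,0,0.6,0,-0.44,-1,0,0,0,0.2,0.02,0.2,-1,0,0,0,0.4,0.06,0.5,-1]

```text
time_s: 20.82
tcp_pos: [0.5244, -0.2183, 0.2207]
tool_rot: [0.541, 0.701, 0.283, -0.368]
ft_force: [-0.5, 0.0, -8.5]
opening: 0.221
grasp_force: 59.0
```

Emit:
apply_moves:
  deltas: [0,0,0,0.5,0.09,0.72,-1,0,0,0,0.5,0.09,0.72,-1,0,0,0,0.5,0.09,0.72,-1,0,0,0,0.5,0.09,0.72,-1,0,0,0,0.5,0.09,0.72,-1,0,0,0,0.5,0.09,0.72,-1,0,0,0,0.5,0.09,0.72,-1,0,0,0,0.5,0.09,0.72,-1,0,0,0,0.5,0.09,0.72,-1,0,0,0,0.5,0.09,0.72,-1]

```text
time_s: 22.08
tcp_pos: [0.4971, -0.0433, 0.2216]
tool_rot: [0.541, 0.702, 0.283, -0.368]
ft_force: [0.2, -0.1, -7.6]
opening: 0.229
grasp_force: 59.0
```

```bash
cat >> go.py <<'E'
def cup(off=(0,0,0)):
    G=s['tcp_pos']+M[:,2]*.006; x=np.array([M[0,1],M[1,1],0]);x/=np.linalg.norm(x)
    return G+.086*x+np.array([0,0,.0983]), x
def to(p):
    A,x=cup(); d=np.array(p)-A; print('apex',A.round(4),'d',d.round(4),'units',(M.T@d/.02).round(2))
E
python3 - <<'E'
from go import *
to((.543,.209,.315)); print(s['opening'],s['grasp_force'])
E
```

```text
22.075 [ 0.4971 -0.0433  0.2216] [-0.61  0.52  1.59  0.58  1.82 -0.96] F [ 0.2 -0.1 -7.6] T [-1.46  0.33 -0.03]
[[-0.145  0.967 -0.21 ]
 [ 0.551  0.255  0.795]
 [ 0.822 -0.    -0.569]]
apex [ 0.579  -0.0166  0.3165] d [-0.036   0.2256 -0.0015] units [6.41 1.14 9.39]
0.22857827286523189 58.990141320973635
```

Emit:
apply_moves:
  deltas: [0,0,0,0.55,0.1,0.8,-1,0,0,0,0.55,0.1,0.8,-1,0,0,0,0.55,0.1,0.8,-1,0,0,0,0.55,0.1,0.8,-1,0,0,0,0.55,0.1,0.8,-1,0,0,0,0.55,0.1,0.8,-1,0,0,0,0.55,0.1,0.8,-1,0,0,0,0.55,0.1,0.8,-1,0,0,0,0.55,0.1,0.8,-1,0,0,0,0.55,0.1,0.8,-1,0,0,0,0.5,0.08,0.7,-1,0,0,0,0.3,0.04,0.5,-1]

```text
time_s: 23.58
tcp_pos: [0.4616, 0.1781, 0.2205]
tool_rot: [0.54, 0.702, 0.283, -0.368]
ft_force: [-0.3, -0.0, -7.6]
opening: 0.224
grasp_force: 59.1
```

Emit:
apply_moves:
  deltas: [0,0,0,0,0,0,-1,0,0,0,0,0,0,-1]

```text
time_s: 23.82
tcp_pos: [0.4624, 0.1766, 0.2203]
tool_rot: [0.541, 0.702, 0.283, -0.367]
ft_force: [0.2, -0.1, -8.5]
opening: 0.226
grasp_force: 59.3
```

```bash
python3 - <<'E'
from go import *
grab('top','t8');grab('side','s8');grab('wrist','w8')
to((.543,.209,.315)); A,x=cup()
for f in('t8','s8','w8'): print(f,'apex',proj(f,A),'seat',proj(f,(.601,.225,.27)),'tip',proj(f,(.58,.219,.298)))
a=cv2.imread('pics/t8.png');b=cv2.imread('pics/s8.png')
def c(i,x,y,w,h): return cv2.resize(i[y:y+h,x:x+w],(400,600),interpolation=cv2.INTER_CUBIC)
cv2.imwrite('pics/m8.png',np.hstack([c(a,140,140,80,120),c(b,105,205,80,120)]))
E
```

```text
23.825 [0.4624 0.1766 0.2203] [-0.3   0.39  1.84  0.77  1.57 -0.83] F [ 0.2 -0.1 -8.5] T [-1.51  0.31  0.01]
[[-0.145  0.967 -0.209]
 [ 0.551  0.255  0.795]
 [ 0.822  0.    -0.57 ]]
apex [0.5443 0.2032 0.3152] d [-0.0013  0.0058 -0.0002] units [0.16 0.01 0.25]
t8 apex [177.40031707 187.61365953] seat [172.16887495 166.97612043] tip [172.14497079 173.50331592]
s8 apex [162.51011005 250.74977596] seat [135.47841585 267.09179092] tip [142.74826932 256.49638156]
w8 apex [896.42159173  31.29371662] seat [916.69882886 206.60288155] tip [969.5290867  108.09439884]
```

View pics/m8.png

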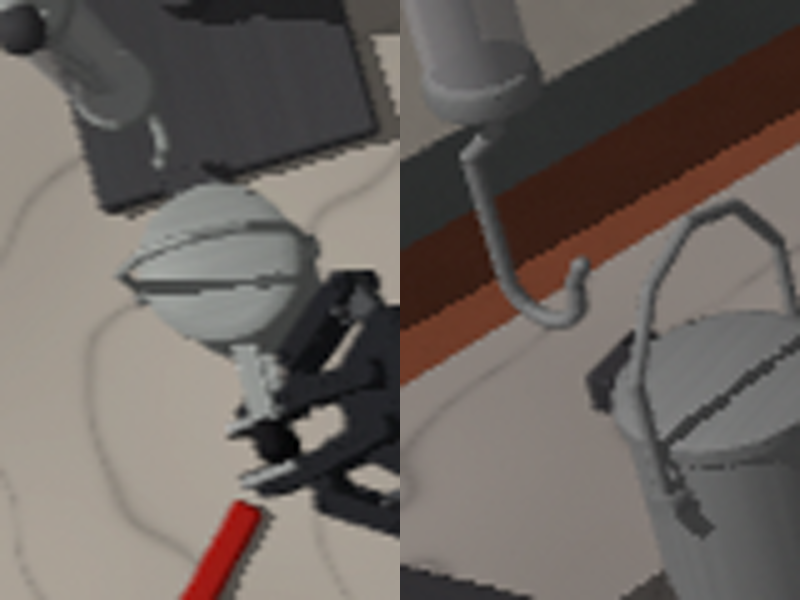

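```bash
python3 - <<'E'
from go import *
from scipy.optimize import least_squares
A,x=cup(); y=np.array([-x[1],x[0],0]); B=A-[0,0,.1455]
print('lid pred top',proj('t8',B+[0,0,.087]),'seen (185.6,192.4)')
r=.0385
def arch(B,a,Rm): # semicircular top, legs below
    zc=.148-r; return B+Rm.apply(np.array([0,r*np.sin(a),zc+r*np.cos(a)]))
Rc=R.from_matrix(np.column_stack([x,y,[0,0,1]]))
for a in (-90,-60,-30,0,30,60,90):
    p=arch(B,np.radians(a),Rc); q=proj('s8',p);t=proj('t8',p)
    print(a,'side crop',((q-[105,205])*5+[400,0]).round(0),'top crop',((t-[140,140])*5).round(0))
E
```

```text
23.975 [0.4625 0.1764 0.2203] [-0.3   0.39  1.84  0.77  1.57 -0.83] F [ 0.3  0.1 -7.6] T [-1.5   0.25 -0.03]
[[-0.145  0.967 -0.209]
 [ 0.551  0.254  0.795]
 [ 0.822  0.    -0.57 ]]
lid pred top [182.48650266 191.85255784] seen (185.6,192.4)
-90 side crop [773. 250.] top crop [284. 230.]
-60 side crop [755. 213.] top crop [266. 225.]
-30 side crop [723. 202.] top crop [230. 228.]
0 side crop [686. 222.] top crop [186. 237.]
30 side crop [654. 268.] top crop [147. 250.]
60 side crop [636. 328.] top crop [124. 263.]
90 side crop [639. 384.] top crop [122. 273.]
```

The bail sits about 60 mm short of the seat in x, and the image puts the apex about 3–4 mm further to -y than my model. I'll slide in over the tip with that correction.

Emit:
apply_moves:
  deltas: [0,0,0,0.03,0.2,0.05,-1,0,0,0,0.04,0.4,0.06,-1,0,0,0,0.04,0.45,0.06,-1,0,0,0,0.04,0.45,0.06,-1,0,0,0,0.04,0.45,0.06,-1,0,0,0,0.04,0.45,0.06,-1,0,0,0,0.03,0.34,0.04,-1,0,0,0,0.03,0.2,0.03,-1,0,0,0,0,0,0,-1,0,0,0,0,0,0,-1]

```text
time_s: 25.22
tcp_pos: [0.516, 0.2017, 0.2204]
tool_rot: [0.541, 0.702, 0.283, -0.368]
ft_force: [-0.0, 0.6, -7.1]
opening: 0.221
grasp_force: 59.4
```

```bash
python3 - <<'E'
from go import *
grab('side','s9');grab('top','t9')
to((.601,.225,.27))
# detect: hook tip vs background change between side views (motion of hook?)
p=cv2.imread('pics/s8.png').astype(int);q=cv2.imread('pics/s9.png').astype(int)
print(np.abs(p-q)[215:245,90:122].max())
E
```

```text
25.225 [0.516  0.2017 0.2204] [-0.23  0.45  1.72  0.81  1.57 -0.76] F [-0.   0.6 -7.1] T [-1.49  0.31 -0.  ]
[[-0.145  0.967 -0.21 ]
 [ 0.551  0.255  0.795]
 [ 0.822 -0.001 -0.569]]
apex [0.5979 0.2284 0.3153] d [ 0.0031 -0.0034 -0.0453] units [-1.98  0.11  1.12]
3
```

Emit:
apply_moves:
  deltas: [0,0,0,-0.2,0,0.14,-1,0,0,0,-0.2,0,0.14,-1,0,0,0,-0.2,0,0.14,-1,0,0,0,-0.2,0,0.14,-1,0,0,0,-0.2,0,0.14,-1,0,0,0,-0.2,0,0.14,-1,0,0,0,-0.2,0,0.14,-1,0,0,0,-0.2,0,0.14,-1,0,0,0,0,0,0,-1]

```text
time_s: 26.45
tcp_pos: [0.5161, 0.2019, 0.1809]
tool_rot: [0.541, 0.701, 0.283, -0.368]
ft_force: [0.9, 0.3, -7.0]
opening: 0.223
grasp_force: 59.3
```

Emit:
apply_moves:
  deltas: [0,0,0,-0.16,0,0.11,-1,0,0,0,-0.16,0,0.11,-1,0,0,0,-0.16,0,0.11,-1,0,0,0,-0.16,0,0.11,-1,0,0,0,-0.16,0,0.11,-1,0,0,0,0,0,0,-1,0,0,0,0,0,0,-1]

```text
time_s: 27.32
tcp_pos: [0.5165, 0.2019, 0.1621]
tool_rot: [0.541, 0.702, 0.283, -0.368]
ft_force: [0.2, -0.2, -5.7]
opening: 0.224
grasp_force: 59.3
```

```bash
python3 - <<'E'
from go import *
F=[];T=[]
for i in range(6):
    vision.grab_frame('wrist'); z=status.state(); F.append(z['ft_force']);T.append(z['ft_torque'])
print(np.mean(F,0),np.mean(T,0)); to((.601,.225,.27)); grab('side','s10')
E
```

```text
27.325 [0.5165 0.2019 0.1621] [-0.23  0.52  1.78  0.82  1.48 -0.85] F [ 0.2 -0.2 -5.7] T [-1.11  0.19 -0.09]
[[-0.145  0.967 -0.209]
 [ 0.55   0.255  0.795]
 [ 0.822  0.    -0.569]]
[ 1.11546666  0.20757523 -5.36810118] [-1.15106773  0.17288047 -0.10601891]
apex [0.5984 0.2286 0.257 ] d [ 0.0026 -0.0036  0.013 ] units [ 0.42  0.08 -0.54]
```

The force has fallen by 2.3 N, so the bail is in the hook and it has dipped about 14 mm. I'll keep easing down.

Emit:
apply_moves:
  deltas: [0,0,0,-0.16,0,0.11,-1,0,0,0,-0.16,0,0.11,-1,0,0,0,-0.16,0,0.11,-1,0,0,0,-0.16,0,0.11,-1,0,0,0,-0.16,0,0.11,-1,0,0,0,-0.16,0,0.11,-1,0,0,0,-0.16,0,0.11,-1,0,0,0,0,0,0,-1,0,0,0,0,0,0,-1,0,0,0,0,0,0,-1]

```text
time_s: 28.92
tcp_pos: [0.5166, 0.2018, 0.1349]
tool_rot: [0.541, 0.702, 0.283, -0.367]
ft_force: [2.2, 1.8, -1.1]
opening: 0.226
grasp_force: 59.4
```

```bash
cat > m.py <<'E'
from go import *
F=[];T=[]
for i in range(8):
    vision.grab_frame('wrist'); z=status.state(); F.append(z['ft_force']);T.append(z['ft_torque'])
print(np.mean(F,0),np.std(F,0),np.mean(T,0),z['time_s']); to((.601,.225,.27))
E
python3 m.py
```

```text
28.925 [0.5166 0.2018 0.1349] [-0.23  0.56  1.8   0.82  1.44 -0.9 ] F [ 2.2  1.8 -1.1] T [-0.62 -0.07 -0.35]
[[-0.145  0.967 -0.209]
 [ 0.55   0.255  0.795]
 [ 0.822  0.    -0.569]]
[ 3.08413917  1.31761362 -1.47123289] [0.40103308 0.4075586  0.57299077] [-0.58067263 -0.01615497 -0.38081798] 29.325
apex [0.5985 0.2285 0.2298] d [ 0.0025 -0.0035  0.0402] units [ 1.54  0.08 -1.31]
```

Emit:
apply_moves:
  deltas: [0,0,0,0,0.1,0,-1,0,0,0,0,0.1,0,-1,0,0,0,0,0,0,-1,0,0,0,0,0,0,-1]

```text
time_s: 29.82
tcp_pos: [0.5195, 0.2027, 0.1346]
tool_rot: [0.54, 0.702, 0.283, -0.368]
ft_force: [-2.5, -2.8, -1.4]
opening: 0.227
grasp_force: 59.8
```

```bash
python3 m.py
```

```text
29.825 [0.5195 0.2027 0.1346] [-0.23  0.56  1.79  0.82  1.44 -0.89] F [-2.5 -2.8 -1.4] T [-0.6  -0.08  0.32]
[[-0.145  0.967 -0.211]
 [ 0.55   0.256  0.795]
 [ 0.822 -0.001 -0.569]]
[-3.63388311 -2.4635366  -1.63638952] [0.44655473 0.4926764  0.47229014] [-0.60100787 -0.04525016  0.38231734] 30.225
apex [0.6013 0.2295 0.2295] d [-0.0003 -0.0045  0.0405] units [ 1.54 -0.08 -1.33]
```

Emit:
apply_moves:
  deltas: [0,0,0,0,-0.1,0,-1,0,0,0,0,0,0,-1,0,0,0,0,0,0,-1]

```text
time_s: 30.6
tcp_pos: [0.5193, 0.2024, 0.1349]
tool_rot: [0.541, 0.701, 0.284, -0.367]
ft_force: [2.3, -0.1, -1.3]
opening: 0.224
grasp_force: 59.5
```

```bash
python3 m.py
```

```text
30.6 [0.5193 0.2024 0.1349] [-0.23  0.56  1.8   0.82  1.44 -0.89] F [ 2.3 -0.1 -1.3] T [-0.58 -0.01 -0.19]
[[-0.145  0.967 -0.208]
 [ 0.551  0.253  0.795]
 [ 0.822  0.001 -0.57 ]]
[ 2.23945698  0.15052149 -1.49298836] [0.55094844 0.45046442 0.40782836] [-0.58832092 -0.01871355 -0.35707087] 31.0
apex [0.6012 0.2289 0.2298] d [-0.0002 -0.0039  0.0402] units [ 1.55 -0.06 -1.3 ]
```

Emit:
apply_moves:
  deltas: [0,0,0,0,0.05,0,-1,0,0,0,-0.08,0,0.055,-1,0,0,0,-0.08,0,0.055,-1,0,0,0,-0.08,0,0.055,-1,0,0,0,-0.08,0,0.055,-1,0,0,0,0,0,0,-1,0,0,0,0,0,0,-1]

```text
time_s: 31.88
tcp_pos: [0.5191, 0.2025, 0.127]
tool_rot: [0.541, 0.702, 0.283, -0.368]
ft_force: [0.7, -1.1, -0.5]
opening: 0.222
grasp_force: 59.9
```

```bash
python3 m.py
```

```text
31.875 [0.5191 0.2025 0.127 ] [-0.23  0.57  1.8   0.82  1.43 -0.9 ] F [ 0.7 -1.1 -0.5] T [-0.48 -0.06 -0.13]
[[-0.145  0.967 -0.21 ]
 [ 0.55   0.255  0.795]
 [ 0.822 -0.    -0.569]]
[ 0.30412051 -1.55833704 -0.00764664] [0.43200914 0.39528658 0.37955261] [-0.42185306 -0.08001975 -0.11481131] 32.275
apex [0.601  0.2292 0.2219] d [-0.     -0.0042  0.0481] units [ 1.86 -0.06 -1.54]
```

Emit:
apply_moves:
  deltas: [0,0,0,-0.03,0,-0.04,-1,0,0,0,0,0,0,-1,0,0,0,0,0,0,-1]

```text
time_s: 32.65
tcp_pos: [0.5194, 0.2017, 0.127]
tool_rot: [0.541, 0.702, 0.283, -0.368]
ft_force: [-0.1, 0.5, -0.1]
opening: 0.225
grasp_force: 59.3
```

```bash
python3 m.py
```

```text
32.65 [0.5194 0.2017 0.127 ] [-0.23  0.57  1.8   0.82  1.43 -0.9 ] F [-0.1  0.5 -0.1] T [-0.39 -0.12 -0.01]
[[-0.145  0.967 -0.21 ]
 [ 0.55   0.255  0.795]
 [ 0.822 -0.    -0.569]]
[ 0.27274751  0.98677842 -0.18026307] [0.42378454 0.5003045  0.52101383] [-0.44076063 -0.09597555  0.0440769 ] 33.05
apex [0.6013 0.2285 0.2219] d [-0.0003 -0.0035  0.0481] units [ 1.89 -0.06 -1.5 ]
```

Emit:
apply_moves:
  deltas: [0,0,0,0,0,0,-0.2,0,0,0,0,0,0,0,0,0,0,0,0,0,0.15,0,0,0,0,0,0,0.15,0,0,0,0,0,0,0.15,0,0,0,0,0,0,0.15]

```text
time_s: 33.8
tcp_pos: [0.5195, 0.2015, 0.1269]
tool_rot: [0.541, 0.702, 0.283, -0.368]
ft_force: [-1.7, -0.2, -1.0]
opening: 0.574
grasp_force: 0.1
```

```bash
python3 - <<'E'
from go import *
f=[]
for i in range(4):
    d=vision.grab_frame('side')['img'].astype(int); f.append(d)
print(s['opening'],s['grasp_force'],[int((np.abs(f[i+1]-f[i]).max(2)>12)[150:420,60:300].sum()) for i in range(3)])
w=grab('wrist','w11')['img']; grab('side','s11')
m=(w.max(2)<28).astype(int); print('bar px rows',[(v,np.flatnonzero(m[v,270:380])[[0,-1]]+270 if m[v,270:380].any() else None) for v in range(200,400,25)])
E
```

```text
33.8 [0.5195 0.2015 0.1269] [-0.23  0.57  1.8   0.82  1.43 -0.9 ] F [-1.7 -0.2 -1. ] T [-0.45 -0.04  0.08]
[[-0.145  0.967 -0.21 ]
 [ 0.551  0.255  0.795]
 [ 0.822 -0.    -0.569]]
0.5736984827944313 0.05727612879127264 [17, 16, 11]
bar px rows [(200, None), (225, None), (250, None), (275, array([306, 310])), (300, array([300, 363])), (325, array([304, 361])), (350, array([308, 358])), (375, array([312, 353]))]
```

```bash
python3 m.py; python3 - <<'E'
from go import *
a=cv2.imread('pics/s10.png').astype(int); b=grab('side','s12')['img'][:,:,::-1].astype(int)
print('grasp',s['grasp_force'],s['opening'])
w=cv2.imread('pics/w11.png',0)
for v in (270,290,310,330): print(v,''.join('#' if p<35 else ('+' if p<90 else '.') for p in w[v,230:450:3]))
E
```

```text
34.1 [0.5195 0.2016 0.1269] [-0.23  0.57  1.8   0.82  1.43 -0.9 ] F [-0.6 -0.5  0.3] T [-0.41 -0.1   0.02]
[[-0.145  0.967 -0.21 ]
 [ 0.551  0.255  0.795]
 [ 0.822 -0.    -0.569]]
[-0.51696713 -0.47884897 -0.32645202] [0.38147611 0.25943407 0.4725955 ] [-0.45517598 -0.07093672  0.03900835] 34.5
apex [0.6014 0.2282 0.2218] d [-0.0004 -0.0032  0.0482] units [ 1.89 -0.06 -1.5 ]
34.5 [0.5195 0.2016 0.1269] [-0.23  0.57  1.8   0.82  1.43 -0.9 ] F [-0.4 -0.8  0.1] T [-0.46 -0.02  0.06]
[[-0.145  0.967 -0.21 ]
 [ 0.551  0.255  0.795]
 [ 0.822 -0.    -0.569]]
grasp 0.059865672374144197 0.5714592140620727
270 .........................+###+############++..............................
290 ........++.............+###########+#+#++++##+............................
310 .....+####..............####################+.............................
330 ..+#######...............###################+.........#######+.......####.
```

The cup is free, still and centred between the fingers. I'll back out along the tool axis.

Emit:
apply_moves:
  deltas: [0,0,0,0,0,-0.2,0.15,0,0,0,0,0,-0.3,0.15,0,0,0,0,0,-0.4,0.15,0,0,0,0,0,-0.5,0.15,0,0,0,0,0,-0.5,0.15,0,0,0,0,0,-0.6,0.15,0,0,0,0,0,-0.8,0.15,0,0,0,0,0,-0.8,0.15,0,0,0,0,0,-0.8,0.15,0,0,0,0,0,-0.8,0.15,0,0,0,0,0,-0.5,0.15,0,0,0,0,0,0,0.15]

```text
time_s: 36.05
tcp_pos: [0.546, 0.1023, 0.1978]
tool_rot: [0.541, 0.702, 0.283, -0.367]
ft_force: [-0.1, -0.9, 0.2]
opening: 0.572
grasp_force: 0.0
```

```bash
python3 - <<'E'
from go import *
f=[]
for i in range(12):
    f.append(vision.grab_frame('side')['img'].astype(int))
print(s['grasp_force'],[int((np.abs(f[i+1]-f[i]).max(2)>12)[150:420,60:250].sum()) for i in range(11)])
b=cv2.imread('pics/s12.png')[:,:,::-1].astype(int)
print('vs before retreat, bail/hook region',int((np.abs(f[-1]-b).max(2)>25)[190:290,90:180].sum()))
E
```

```text
36.05 [0.546  0.1023 0.1978] [-0.37  0.54  1.63  0.73  1.65 -0.84] F [-0.1 -0.9  0.2] T [-0.37 -0.1  -0.04]
[[-0.145  0.967 -0.209]
 [ 0.551  0.254  0.795]
 [ 0.822  0.001 -0.57 ]]
0.0 [341, 324, 264, 215, 185, 155, 78, 87, 111, 150, 137]
vs before retreat, bail/hook region 79
```

Emit:
apply_moves:
  deltas: [0,0,0,0,0,0,0.15,0,0,0,0,0,0,0.15,0,0,0,0,0,0,0.15,0,0,0,0,0,0,0.15,0,0,0,0,0,0,0.15,0,0,0,0,0,0,0.15,0,0,0,0,0,0,0.15,0,0,0,0,0,0,0.15,0,0,0,0,0,0,0.15,0,0,0,0,0,0,0.15,0,0,0,0,0,0,0.15,0,0,0,0,0,0,0.15]

```text
time_s: 38.15
tcp_pos: [0.5455, 0.103, 0.1975]
tool_rot: [0.541, 0.702, 0.283, -0.368]
ft_force: [0.0, -0.1, -0.6]
opening: 0.578
grasp_force: 0.0
```

Emit:
apply_moves:
  deltas: [0,0,0,0,0,0,0.15,0,0,0,0,0,0,0.15,0,0,0,0,0,0,0.15,0,0,0,0,0,0,0.15,0,0,0,0,0,0,0.15,0,0,0,0,0,0,0.15,0,0,0,0,0,0,0.15,0,0,0,0,0,0,0.15,0,0,0,0,0,0,0.15,0,0,0,0,0,0,0.15,0,0,0,0,0,0,0.15,0,0,0,0,0,0,0.15]

```text
time_s: 39.65
tcp_pos: [0.5455, 0.103, 0.1975]
tool_rot: [0.541, 0.702, 0.283, -0.368]
ft_force: [0.0, -0.7, -0.5]
opening: 0.577
grasp_force: 0.0
```

```bash
python3 - <<'E'
from h import *
f=[grab('side','s13')['img'].astype(int)]
for i in range(16): f.append(vision.grab_frame('side')['img'].astype(int))
g=lambda a,b:int((np.abs(a-b).max(2)>12)[150:420,60:250].sum())
print([g(f[i+1],f[i]) for i in range(16)],[g(f[i],f[0]) for i in range(17)],status.state()['time_s'])
# optical shift of cup between frames
ref=f[0][190:300,100:220].mean(2).astype(np.float32)
print([np.round(cv2.phaseCorrelate(ref,x[190:300,100:220].mean(2).astype(np.float32))[0],2).tolist() for x in f[::4]])
b=cv2.imread('pics/s12.png')[190:300,100:160].mean(2).astype(np.float32); print('vs held',cv2.phaseCorrelate(b,f[0][190:300,100:160].mean(2).astype(np.float32)))
E
```

```text
[0, 1, 1, 0, 0, 1, 1, 1, 2, 1, 1, 1, 0, 0, 1, 2] [0, 0, 1, 0, 0, 0, 1, 0, 1, 1, 0, 1, 0, 0, 0, 1, 1] 40.5
[[0.0, 0.0], [0.0, 0.01], [0.0, 0.0], [0.0, 0.0], [0.0, -0.0]]
vs held ((0.36561115189453375, 0.38730933633144815), 1.0170385315683153)
```

```bash
python3 -c "
from station import job
print(job.finish_job())"
```

```text
the job is handed in; nothing more can be done
None
```

The cup hung still on the scale's hook with the gripper clear of it, and I handed the job in at 40.5 s; it returned no verdict, and I confirmed stillness but did not measure the final tilt. I gripped the side-grip bar across x, not across y, because the cup rotated about 25° in the first y-pinch.

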